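# Open the tile jig to its end stop

### The arm

A 6-joint arm with a two-finger parallel gripper is mounted at the origin on the work surface. World frame = base frame: x ahead of the robot, y to its left, z up, the work surface at z = 0. Lengths are in m, angles in degrees, forces in N, time in s.
With the tool pointing down it reaches from about 0.25 to 0.725 m from the base axis. Payload 9.7 kg.
Tool frame: the origin (TCP) lies between the finger pads; the fingertips stand 17 mm ahead of it and the grasp point (between the pads) lies 2 mm behind it; z points along the fingers, y is the direction in which the jaws open and shut (so a half turn about z gives the same grasp; the last joint's range is limited). The gripper opens to 85 mm and grips with 20 to 120 N. Pads are 22 mm wide; open, the fingers measure 114 mm over their backs; the gripper's body (76 mm by 85 mm) begins 54 mm behind the grasp point. The pads swing forward as they close: fully open they stand 13 mm farther back than shut.
Start: joints at [-74.599, 4.979, 10.078, 95.1, 0, 90], TCP at [0.146, -0.53, 0.248] pointing down, gripper open.
Joint ranges: [-179.16, 179.16], [-48.56, 103.87], [-65.8, 70.77], [-126.05, 130.52], [-82.76, 87.17], [-180, 180]. Speed limits (degrees/s): [127.2, 127.2, 147.25, 180, 180, 180].

### API

Orientations are given as [roll, pitch, yaw] about the fixed x, y, z axes, in that order (R = Rz(yaw) Ry(pitch) Rx(roll)).
In Python, from workcell import monitor, cams, order gives the robot as it stands. The module is installed in compiled form; this text tells all that it offers.
- The arm moves only by the shell command python3 -m handwheel 'ROWS' [OPENING] [FORCE]. ROWS is JSON, a list of rows, each a list of 6 numbers: the shift along the tool's x, y, z in m, then the turn, a rotation vector about the tool's x, y, z in degrees. In form: [[tx, ty, tz, wx, wy, wz], ...]. A call has exactly 8 rows; each row shifts and turns the commanded pose from where the row before left it, along the tool's axes as they then stand; what a row does not reach is not made up. A row lasts 1/12 s, in which the tool goes at most 41.7 mm and 7.16 degrees, less where a joint would pass 70% of its speed; a pose out of reach is approached as far as the arm can. A call is refused whole if a number of a shift passes 0.0417 or a number of a turn 7.16, either way. A call with a gripper value outside its range is refused whole. OPENING is the opening, from -1 (shut) to 1 (fully open), set as the call begins (- or left out, the last holds). The fingers move at their own pace and stop on an object; FORCE is the grip in N (left out, the last holds). Time passes only in rows, so rows that do not move let the fingers close, or fill a call up. It gives the time, the measured TCP pose, the force and the opening at its end, in the units of the state.
- monitor.get_obs(): the state, without advancing time (a new reading comes with each control period).
- cams.camera(name): name is "scene" or "top" or "wrist"; returns a dict with "img" (400x640x3 uint8, red, green, blue), "depth" (400x640 float32, m along the optical axis (not along the pixel's ray), 0 where there is no reading), "fx", "fy", "cx", "cy" (pixels), "distortion" ([k1, k2, p1, p2, k3] as OpenCV has them; the pictures are not rectified), "rvec" (rotation vector, rad) and "tvec" (3), from world to camera coordinates, as OpenCV has them; the wrist camera has in their place "tool_from_camera" (4x4, takes a point from camera to tool coordinates, whose origin is the TCP and whose axes are the flange's). Camera axes: x right, y down, z forward; pixel columns grow to the right and rows downward; lengths in m; the calibration is good to about 2 mm. A picture is of the moment at which its call begins: read the wrist's pose just before it.
- order.job_done(): hands the job in, once; it reports no verdict.
The state is a dict: "time": time; "q": joint angles; "qd": joint speeds; "joint_efforts": joint torques, N m; "ee_pos": TCP position; "tcp_rot": TCP orientation; "wrist_force": force on the tool from outside, world axes, zero at the start; "torque": the same for the moment, N m; "opening": finger opening in m.
Only numpy, scipy, OpenCV 4.12 (cv2) and the standard library are available. Lean on these libraries where they do the work, as an engineer would, in place of code of your own. Each camera call takes 0.05 s, during which the arm holds its last target. There are 200 camera calls.

### The job

Open the tile sizing jig for the next, larger tile: with a fingertip press the red lock button on the blue carriage, keep it held down while you push the carriage along its rail right up against the grey end stop, then let go so that the button springs up and locks it there. Push only, do not force the carriage along while it is locked, and leave the tile, the cups and everything else standing where they are.

Things in the scene. Friction and masses are not known exactly. Their poses are not given: they have to be found in the camera images.
- jig: Tile sizing jig, fixed to the table: white base board 210 x 400 mm, 12 mm thick, with a straight aluminium rail 50 mm wide and 400 mm long along one long side. Origin on the table surface, under the middle of the rail; its y axis runs along the rail towards the grey end stop, its x axis across it, away from the tile bed (the bed spans x = -170 to -25 mm), z up.
- carriage (a joint): Position of the blue carriage along the rail, m: grows along jig +y from 0 to 0.16 (against the end stop); starts at 0 to 0.06. Carriage 86 mm wide, 100 mm long, deck 60 mm above the table, middle at jig y = -40 mm + joint value; a thin steel blade reaches over the bed. Its brake holds it fast (over 40 N) while the button is up; with the button 2 mm or more down it slides with about 2 N drag.
- lock_button (a joint): How far the red lock button on the carriage is pressed, m: 0 up (locked), 0.006 fully down. Straight down; the spring takes about 4 N to begin and 7 N fully down; it springs back when let go.
- button_top (a point): Centre of the top face of the round red lock button, 42 mm in diameter, standing 10 mm above the blue deck (70 mm above the table when up). It rides on the carriage, 20 mm behind (jig -y) the carriage's middle, over the middle of the rail, and sinks as it is pressed.
- block_face (a point): Top middle of the upright face of the blue block that stands across the deck just ahead (jig +y) of the button, 26 mm from the button's centre; the block is 86 mm wide, 26 mm thick, 36 mm higher than the deck (96 mm above the table). A finger on the button can push the carriage against this face.
- end_stop (a point): Top middle of the near face of the grey end stop block (70 x 24 mm, 50 mm high over the board) at the +y end of the rail, 62 mm above the table.
- tile: Loose fired clay tile 100 x 100 x 9 mm lying on the jig's bed; origin under its centre. Leave alone.
- coffee_cup: Lidded paper cup, 84 mm wide, 112 mm high, behind the rail; origin under its centre. Leave alone.
- clay_fox: Small grey clay fox, 60 mm wide, 97 mm high, behind the rail; origin under its centre. Leave alone.
- glaze_bowl: Blue bowl, 90 mm wide, 50 mm high, behind the rail; origin under its centre. Leave alone.
- tool_pot: White pot of modelling tools, 76 mm wide, about 200 mm high over the tools, off the jig's -y end; origin under its centre. Leave alone.
- spatula: Wooden-handled spatula 200 mm long lying off the jig's +y end. Leave alone.

How it is judged (in metres and radians):
On the way, in this order (a step that is already met when the one before it is completed fails the run):
1. the lock button is pressed while the carriage still stands well short of the end stop (value of joint lock_button above 0.002 m and value of joint carriage below 0.085 m), for 0.1 s.
2. the carriage is on its way, past 110 mm, with the button held down (value of joint lock_button above 0.001 m and value of joint carriage above 0.11 m).
3. the carriage reaches the end stop with the button held down (value of joint lock_button above 0.001 m and value of joint carriage above 0.156 m), for 0.1 s.
At the end, for the whole second after the job is handed in: The carriage stands within 4 mm of its end stop, at rest, with the lock button up again (less than 0.8 mm down), and every loose thing is within 15 mm of where it stood (value of joint carriage above 0.156 m and value of joint lock_button below 0.0008 m and velocity of joint carriage below 0.005 m/s and distance of each of tile, coffee_cup, clay_fox, glaze_bowl, tool_pot, spatula from where it was at the start of the episode below 0.015 m); the robot touches nothing.
It fails at once if the carriage is forced along while its lock button is up (velocity of joint carriage above 0.02 m/s and value of joint lock_button below 0.0005 m).
It fails at once if a bystander is moved, lifted or carried (more than 15 mm) (distance of any of tile, coffee_cup, clay_fox, glaze_bowl, tool_pot, spatula from where it was at the start of the episode above 0.015 m).
It fails at once if a bystander is knocked over (angle between any of tile, coffee_cup, clay_fox, glaze_bowl, tool_pot, spatula's own z axis and vertical above 0.4 rad).
It also fails if it takes over 42 s, if anything falls off the work surface, if the arm or the gripper's body presses on something with over 40 N, if the wrist force passes 120 N, or if a joint passes its speed limit or range.

## Working session

There is one attempt and no reset: what is moved stays moved. The work goes in short steps, Python scripts to look and compute and a shell command to move; the robot and the scene stay as the last step left them, time stands still between calls to the robot, and variables do not carry over. Pictures are saved under pics/ and viewed, about 8 in all and at most 12, crops included, and the job is handed in when it is done.

```bash
mkdir -p pics
python3 - <<'E'
from workcell import monitor,cams
import cv2,pickle
print(monitor.get_obs())
for n in("scene","top"):
    c=cams.camera(n); pickle.dump(c,open(n+".pkl","wb")); cv2.imwrite(f"pics/{n}0.png",c["img"][:,:,::-1])
    print(n,{k:v for k,v in c.items() if k not in("img","depth")})
E
```

```text
{'time': 0.0, 'q': array([-7.45976242e+01,  5.01173136e+00,  1.00342049e+01,  9.50993513e+01,
       -7.91963991e-04,  9.00021502e+01]), 'qd': array([ 0.16052068, -0.06890598, -0.01708508, -0.04472029, -0.03034237,
       -0.00373564]), 'joint_efforts': array([ 2.30277619e-03, -5.20389891e+01,  4.64802575e+01,  1.64141954e-02,
       -2.74197527e-05, -1.00885674e-05]), 'ee_pos': array([ 0.14601962, -0.530049  ,  0.24757476]), 'tcp_rot': array([-1.79923122e+02,  7.94848315e-04,  1.54002267e+01]), 'wrist_force': array([-0.45295634, -0.08105722, -0.0845589 ]), 'torque': array([ 0.04981823,  0.03670557, -0.05096834]), 'opening': 0.08521044671465049}
scene {'fx': 494.7449294006682, 'fy': 494.7449294006682, 'cx': 325.15350577008576, 'cy': 191.65488621629655, 'distortion': array([0.03341313, 0.        , 0.        , 0.        , 0.        ]), 'rvec': array([ 1.28008062,  2.34923753, -0.89685428]), 'tvec': array([ 0.29774631, -0.31138898,  1.43536847])}
top {'fx': 377.65732760257333, 'fy': 377.65732760257333, 'cx': 320.45521028622335, 'cy': 200.71597857345478, 'distortion': array([-0.01512526,  0.        ,  0.        ,  0.        ,  0.        ]), 'rvec': array([ 2.15850973, -2.15269493,  0.16568589]), 'tvec': array([0.00353263, 0.54869806, 0.97572827])}
```

View pics/scene0.png

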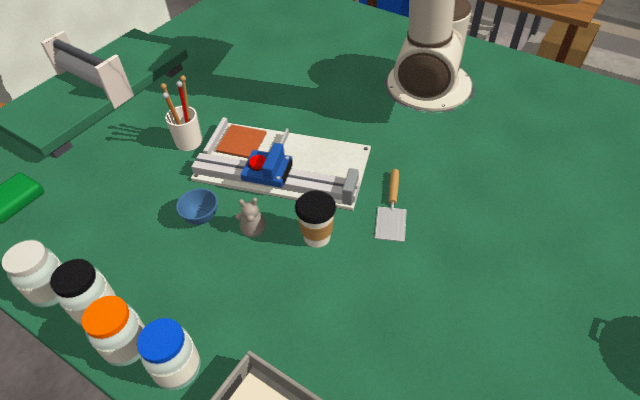

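View pics/top0.png

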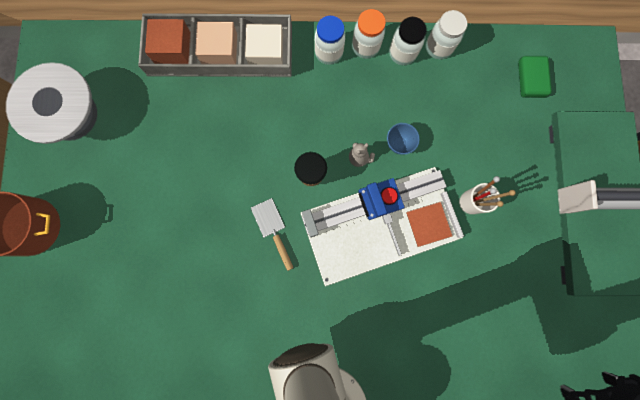

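The scene picture shows the red button at about (257,162), the blue block just right of it and the grey end stop at (350,185). In the top picture the button is at (389,196), the block at about (372,200) and the stop at (309,222). The cup (311,168), fox (361,154) and bowl (403,138) stand behind the rail. Next I measure from both views.

```bash
cat > h.py <<'E'
import numpy as np,cv2
def cloud(c):
    R=cv2.Rodrigues(c["rvec"])[0]; K=np.array([[c["fx"],0,c["cx"]],[0,c["fy"],c["cy"]],[0,0,1]])
    u,v=np.meshgrid(np.arange(640),np.arange(400))
    n=cv2.undistortPoints(np.stack([u,v],-1).reshape(-1,1,2).astype(np.float64),K,c["distortion"]).reshape(400,640,2)
    d=c["depth"][...,None].astype(float); P=np.concatenate([n*d,d],-1)
    return (P-c["tvec"])@R, n, R
def masks(c):
    h=cv2.cvtColor(c["img"],cv2.COLOR_RGB2HSV).astype(int); H,S,V=h[...,0],h[...,1],h[...,2]
    return dict(red=((H<4)|(H>176))&(S>200)&(V>90), blue=(H>105)&(H<120)&(S>150), grey=(S<40)&(V>60))
E
python3 - <<'E'
import pickle,numpy as np,cv2
from h import *
rays={}
for n in("scene","top"):
    c=pickle.load(open(n+".pkl","rb")); P,nn,R=cloud(c); m=masks(c); ok=c["depth"]>0
    z=P[...,2]; reg=ok&(np.abs(P[...,0]-.5)<.25)&(np.abs(P[...,1]+.1)<.3)
    b=m["red"]&reg&(z>.05)&(z<.085)
    # button: keep the largest component
    k,l,s,_=cv2.connectedComponentsWithStats(b.astype(np.uint8)); b=l==1+np.argmax(s[1:,4])
    top=b&(z>np.percentile(z[b],60)-.003)
    print(n,"button n",b.sum(),"z pct",np.percentile(z[b],[5,50,95]).round(4),"top mean",P[top].mean(0).round(4))
    bl=reg&(z>.090)&(z<.102)&m["blue"]
    q=P[bl]; 
    print(" block n",bl.sum(),"mean",q.mean(0).round(4),cv2.minAreaRect((q[:,:2]*1000).astype(np.float32)))
    dk=reg&(z>.054)&(z<.065)&m["grey"]
    k,l,s,ce=cv2.connectedComponentsWithStats(dk.astype(np.uint8))
    for i in np.argsort(-s[1:,4])[:3]+1:
        q=P[l==i]; print(" grey z~.06",s[i,4],ce[i].round(),q.mean(0).round(4),cv2.minAreaRect((q[:,:2]*1000).astype(np.float32)))
    bd=reg&(z>.008)&(z<.05)&m["grey"]
    k,l,s,ce=cv2.connectedComponentsWithStats(bd.astype(np.uint8)); i=1+np.argmax(s[1:,4]); q=P[l==i]
    print(" board",s[i,4],cv2.minAreaRect((q[:,:2]*1000).astype(np.float32)))
    # every tall thing near
    t=reg&(z>.03)
    k,l,s,ce=cv2.connectedComponentsWithStats(t.astype(np.uint8))
    for i in range(1,k):
        if s[i,4]>80: q=P[l==i]; print("  tall",s[i,4],ce[i].round(),"lo",q.min(0).round(3),"hi",q.max(0).round(3))
    uv=nn[top if n=="top" else b].mean(0); rays[n]=((-R.T@c["tvec"]),R.T@np.append(nn[top].mean(0),1))
(o1,d1),(o2,d2)=rays.values(); A=np.stack([d1,-d2],1); t=np.linalg.lstsq(A,o2-o1,rcond=None)[0]
print("triangulated",o1+t[0]*d1,o2+t[1]*d2)
E
```

```text
scene button n 172 z pct [0.0645 0.0709 0.0734] top mean [ 0.5616 -0.1747  0.0714]
 block n 312 mean [ 0.5508 -0.134   0.0964] ((547.6895751953125, -136.16778564453125), (86.34954071044922, 26.742584228515625), 19.146154403686523)
 grey z~.06 253 [350. 181.] [0.4921 0.0358 0.062 ] ((488.49273681640625, 33.75728225708008), (72.12040710449219, 24.19354820251465), 18.86474609375)
 grey z~.06 71 [190. 131.] [ 0.5609 -0.3884  0.0594] ((553.6005249023438, -389.5301818847656), (17.842899322509766, 59.040870666503906), 87.25659942626953)
 grey z~.06 5 [278. 178.] [ 0.5718 -0.1079  0.062 ] ((571.2689819335938, -107.6273422241211), (2.4178528785705566, 4.5116801261901855), 33.536415100097656)
 board 6934 ((486.60400390625, -162.2212677001953), (215.33914184570312, 402.1588439941406), 18.93470573425293)
  tall 541 [188. 122.] lo [ 0.522 -0.4    0.03 ] hi [ 0.585 -0.379  0.204]
  tall 196 [214. 134.] lo [ 0.453 -0.379  0.03 ] hi [ 0.578 -0.326  0.04 ]
  tall 5515 [289. 184.] lo [ 0.402 -0.337  0.03 ] hi [0.666 0.074 0.117]
  tall 540 [198. 201.] lo [ 0.675 -0.265  0.03 ] hi [ 0.75  -0.175  0.054
[... 710 characters left out ...]
359485626221, 5.245018005371094), 1.9265737533569336)
 board 8318 ((487.165283203125, -161.85308837890625), (210.32569885253906, 399.9898376464844), 18.9403018951416)
  tall 204 [406. 140.] lo [ 0.677 -0.265  0.031] hi [ 0.75  -0.176  0.054]
  tall 287 [360. 152.] lo [ 0.655 -0.123  0.03 ] hi [ 0.701 -0.079  0.1  ]
  tall 873 [310. 168.] lo [ 0.584 -0.008  0.033] hi [0.664 0.073 0.117]
  tall 3512 [374. 203.] lo [ 0.405 -0.337  0.03 ] hi [0.635 0.054 0.101]
  tall 218 [470. 200.] lo [ 0.521 -0.4    0.031] hi [ 0.584 -0.381  0.093]
  tall 214 [453. 214.] lo [ 0.455 -0.379  0.03 ] hi [ 0.577 -0.329  0.039]
triangulated [ 0.56086665 -0.17547484  0.0702493 ] [ 0.56013323 -0.17425878  0.06989268]
```

Both views agree to about 2 mm. The button is at (0.5605,-0.1748,0.070), the block top at 0.096 and the stop centre at (0.488,0.033,0.062). Jig yaw is about 19°, the joint value about 0.022 and the travel about 0.138. Shut the fingers, turn the tool to the jig (tool x = jig x, tool y = -jig y) and go above the button.

```bash
python3 -m handwheel '[[0,0,0,0,0,-3.6],[0.0317,-0.0126,0,0,0,0],[0.0317,-0.0126,0,0,0,0],[0.0317,-0.0126,0,0,0,0],[0.0317,-0.0126,0,0,0,0],[0.0317,-0.0126,0,0,0,0],[0.0317,-0.0126,0,0,0,0],[0.0317,-0.0126,0,0,0,0]]' -1 40
python3 -m handwheel '[[0.0317,-0.0126,0,0,0,0],[0.0317,-0.0126,0,0,0,0],[0.0317,-0.0126,0,0,0,0],[0.0317,-0.0126,0,0,0,0],[0.0317,-0.0126,0,0,0,0],[0.0317,-0.0126,0,0,0,0],[0.0317,-0.0126,0,0,0,0],[0.0317,-0.0126,0,0,0,0]]'
python3 -m handwheel '[[0.0317,-0.0126,0,0,0,0],[0,0,0.02,0,0,0],[0,0,0.02,0,0,0],[0,0,0.02,0,0,0],[0,0,0.02,0,0,0],[0,0,0.02,0,0,0],[0,0,0,0,0,0],[0,0,0,0,0,0]]'
python3 - <<'E'
import numpy as np,cv2
from workcell import monitor,cams
o=monitor.get_obs(); p=o["ee_pos"]; print(o["wrist_force"],o["tcp_rot"],o["opening"])
a=np.radians(19); X=np.array([np.cos(a),np.sin(a)]);Y=np.array([-np.sin(a),np.cos(a)])
d=p[:2]-[.5605,-.1748]; print("TCP rel button jig x,y:",d@X,d@Y,"z",p[2])
ims=[cams.camera(n)["img"][:,:,::-1] for n in("scene","wrist")]
s=cv2.resize(ims[0][80:260,150:430],(560,360)); w=cv2.resize(ims[1],(384,240))
im=np.zeros((600,560,3),np.uint8); im[:360]=s; im[360:,:384]=w; cv2.imwrite("pics/above.png",im)
E
```

```text
time: 0.77
ee_pos: [0.328, -0.3733, 0.2481]
tcp_rot: [-180.0, 0.0, 19.0]
wrist_force: [-0.1, -0.2, -0.3]
opening: -0.0002
time: 1.43
ee_pos: [0.5351, -0.1953, 0.2479]
tcp_rot: [-180.0, 0.0, 19.0]
wrist_force: [-0.3, -0.2, -0.6]
opening: -0.0001
time: 2.1
ee_pos: [0.5593, -0.1743, 0.1475]
tcp_rot: [-179.9, 0.1, 19.0]
wrist_force: [-0.3, -0.3, 0.7]
opening: 0.0001
[-0.28516962 -0.33121861  0.69676562] [-1.79916216e+02  1.12677041e-01  1.90047039e+01] 8.450357219445089e-05
TCP rel button jig x,y: -0.0009379024294375281 0.0008981696161165606 z 0.1474784857280942
```

View pics/above.png

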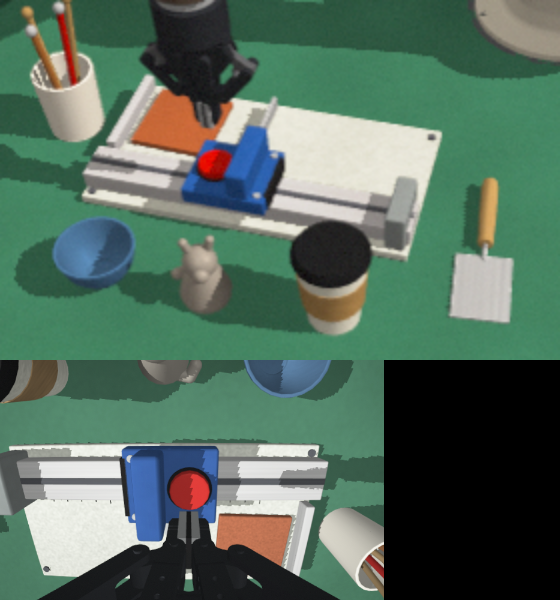

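The closed fingertips (crop about (205,115)) hang over the button (213,163), with the block to the right and everything still in place. Next I descend to just above the button, then press slowly.

```bash
python3 -m handwheel '[[0,0,0.012,0,0,0],[0,0,0.012,0,0,0],[0,0,0.012,0,0,0],[0,0,0.01,0,0,0],[0,0,0.006,0,0,0],[0,0,0.003,0,0,0],[0,0,0,0,0,0],[0,0,0,0,0,0]]'
python3 -m handwheel '[[0,0,0.001,0,0,0],[0,0,0.001,0,0,0],[0,0,0.001,0,0,0],[0,0,0.001,0,0,0],[0,0,0.001,0,0,0],[0,0,0,0,0,0],[0,0,0,0,0,0],[0,0,0,0,0,0]]'
```

```text
time: 2.87
ee_pos: [0.5601, -0.1745, 0.0934]
tcp_rot: [180.0, -0.0, 19.0]
wrist_force: [-1.0, -0.8, 0.4]
opening: 0.0001
time: 3.53
ee_pos: [0.56, -0.1745, 0.0883]
tcp_rot: [180.0, -0.0, 19.0]
wrist_force: [0.0, -0.5, -0.5]
opening: -0.0001
```

```bash
python3 -m handwheel '[[0,0,0.001,0,0,0],[0,0,0.001,0,0,0],[0,0,0,0,0,0],[0,0,0,0,0,0],[0,0,0,0,0,0],[0,0,0,0,0,0],[0,0,0,0,0,0],[0,0,0,0,0,0]]'
python3 -m handwheel '[[0,0,0.001,0,0,0],[0,0,0.001,0,0,0],[0,0,0,0,0,0],[0,0,0,0,0,0],[0,0,0,0,0,0],[0,0,0,0,0,0],[0,0,0,0,0,0],[0,0,0,0,0,0]]'
```

```text
time: 4.2
ee_pos: [0.5601, -0.1745, 0.0864]
tcp_rot: [180.0, -0.0, 19.0]
wrist_force: [0.9, 0.1, 1.1]
opening: 0.0
time: 4.87
ee_pos: [0.5601, -0.1745, 0.0844]
tcp_rot: [180.0, -0.0, 19.0]
wrist_force: [-0.1, -0.4, 3.4]
opening: 0.0
```

```bash
python3 -m handwheel '[[0,0,0.001,0,0,0],[0,0,0.001,0,0,0],[0,0,0,0,0,0],[0,0,0,0,0,0],[0,0,0,0,0,0],[0,0,0,0,0,0],[0,0,0,0,0,0],[0,0,0,0,0,0]]'
python3 - <<'E'
from workcell import monitor
print(monitor.get_obs()["wrist_force"])
E
```

```text
time: 5.53
ee_pos: [0.5601, -0.1745, 0.0825]
tcp_rot: [180.0, -0.0, 19.0]
wrist_force: [0.4, 0.6, 5.9]
opening: -0.0002
[0.44405695 0.5598966  5.872557  ]
```

Force 5.9 N at 0.0825: the button is about 4 mm down. Now push along jig +y (tool -y).

```bash
python3 -m handwheel '[[0,-0.001,0,0,0,0],[0,-0.002,0,0,0,0],[0,-0.002,0,0,0,0],[0,-0.002,0,0,0,0],[0,-0.002,0,0,0,0],[0,-0.002,0,0,0,0],[0,-0.002,0,0,0,0],[0,-0.002,0,0,0,0]]'
python3 -m handwheel '[[0,-0.002,0,0,0,0],[0,-0.003,0,0,0,0],[0,-0.003,0,0,0,0],[0,-0.003,0,0,0,0],[0,-0.003,0,0,0,0],[0,-0.003,0,0,0,0],[0,-0.002,0,0,0,0],[0,-0.001,0,0,0,0]]'
python3 - <<'E'
import numpy as np,cv2
from workcell import monitor,cams
from h import *
o=monitor.get_obs(); p=o["ee_pos"]; print(o["wrist_force"])
a=np.radians(19); X=np.array([np.cos(a),np.sin(a)]);Y=np.array([-np.sin(a),np.cos(a)])
for n in("scene","top"):
    c=cams.camera(n); P=cloud(c)[0]; m=masks(c)["blue"]; z=P[...,2]
    q=P[m&(z>.09)&(z<.102)&(P[...,0]<.64)&(P[...,0]>.4)]
    f=[q[:,:2]@v for v in(X,Y)]
    print(n,len(q),"block jig y from button start:",np.percentile(f[1],[2,98])-np.array([.5605,-.1748])@Y)
    cv2.imwrite(f"pics/{n}1.png",c["img"][:,:,::-1])
print("TCP along:",(p[:2]-[.5605,-.1748])@Y)
E
```

```text
time: 6.2
ee_pos: [0.5559, -0.1622, 0.0828]
tcp_rot: [179.7, -0.0, 18.9]
wrist_force: [4.2, -13.0, 2.5]
opening: 0.0004
time: 6.87
ee_pos: [0.5494, -0.1434, 0.0828]
tcp_rot: [179.7, -0.0, 18.9]
wrist_force: [4.0, -12.4, 2.4]
opening: 0.0001
[  3.99734774 -12.44556418   2.37653557]
scene 243 block jig y from button start: [0.05002887 0.07465712]
top 185 block jig y from button start: [0.05096838 0.07408574]
TCP along: 0.033277399734739276
```

The carriage is moving with the finger: the block has advanced 24 mm. The drag reads about 13 N and the vertical force fell to 2.4 N, so I press deeper before going on.

```bash
python3 -m handwheel '[[0,0,0,0,0,0],[0,0,0.0005,0,0,0],[0,0,0.0005,0,0,0],[0,0,0,0,0,0],[0,0,0,0,0,0],[0,0,0,0,0,0],[0,0,0,0,0,0],[0,0,0,0,0,0]]'
python3 - <<'E'
import numpy as np,cv2
a=cv2.imread("pics/scene1.png")[120:220,200:360]; cv2.imwrite("pics/c1.png",cv2.resize(a,(800,500),interpolation=cv2.INTER_CUBIC))
E
```

```text
time: 7.63
ee_pos: [0.5495, -0.1433, 0.0826]
tcp_rot: [179.7, -0.1, 18.9]
wrist_force: [1.3, -10.1, 8.9]
opening: -0.0004
```

View pics/c1.png

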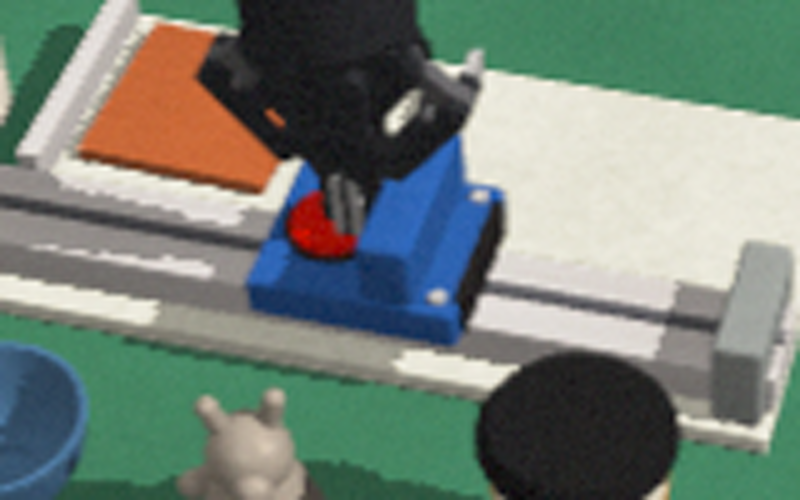

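The tip is on the button, but the upper finger linkage seems close to the block, and the lateral load has stuck. I back off 3 mm to relieve it and read the pure button force.

```bash
python3 -m handwheel '[[0,0.001,0,0,0,0],[0,0.001,0,0,0,0],[0,0.001,0,0,0,0],[0,0,0,0,0,0],[0,0,0,0,0,0],[0,0,0,0,0,0],[0,0,0,0,0,0],[0,0,0,0,0,0]]'
python3 - <<'E'
import numpy as np,cv2
from workcell import monitor,cams
from h import *
o=monitor.get_obs(); p=o["ee_pos"]; print(p,o["wrist_force"],o["torque"])
a=np.radians(19); Y=np.array([-np.sin(a),np.cos(a)])
for n in("scene","top"):
    c=cams.camera(n); P=cloud(c)[0]; m=masks(c); z=P[...,2]; r=(P[...,0]<.64)&(P[...,0]>.45)&(abs(P[...,1]+.12)<.1)
    q=P[m["blue"]&(z>.09)&(z<.102)&r]; b=P[m["red"]&r&(z>.055)&(z<.075)]
    print(n,"block y:",np.percentile(q[:,:2]@Y,[2,98])-np.array([.5605,-.1748])@Y,"button z",len(b),np.percentile(b[:,2],[10,50,90]))
print("TCP along:",(p[:2]-[.5605,-.1748])@Y)
E
```

```text
time: 8.3
ee_pos: [0.5497, -0.1442, 0.0817]
tcp_rot: [180.0, -0.0, 19.0]
wrist_force: [-0.9, 0.8, 6.9]
opening: -0.0003
[ 0.54969257 -0.14415355  0.08165812] [-0.87882618  0.82640862  6.86831254] [0.13847006 0.05783431 0.04335848]
scene block y: [0.04884736 0.07396764] button z 83 [0.06310349 0.06580373 0.06770368]Traceback (most recent call last):
  File "<stdin>", line 9, in <module>
    return _quantile_unchecked(
        a, q, axis, out, overwrite_input, method, keepdims, weights)
    return _ureduce(a,
                    func=_quantile_ureduce_func,
    ...<5 lines>...
                    overwrite_input=overwrite_input,
                    method=method)
    r = func(a, **kwargs)
    result = _quantile(arr,
                       quantiles=q,
    ...<2 lines>...
                       out=out,
                       weights=wgt)
    slices_having_nans = np.isnan(arr[-1, ...])
                                  ~~~^^^^^^^^^
IndexError: index -1 is out of bounds for axis 0 with size 0
```

With no lateral load Fz is 6.9 N and the red top reads about 0.0658, so the button is about 5 mm down. Push again slowly at this depth and watch the lateral force.

```bash
python3 -m handwheel '[[0,-0.001,0,0,0,0],[0,-0.001,0,0,0,0],[0,-0.001,0,0,0,0],[0,-0.001,0,0,0,0],[0,-0.001,0,0,0,0],[0,-0.001,0,0,0,0],[0,-0.001,0,0,0,0],[0,-0.001,0,0,0,0]]'
python3 -m handwheel '[[0,-0.001,0,0,0,0],[0,-0.001,0,0,0,0],[0,-0.001,0,0,0,0],[0,-0.001,0,0,0,0],[0,-0.001,0,0,0,0],[0,0,0,0,0,0],[0,0,0,0,0,0],[0,0,0,0,0,0]]'
```

```text
time: 9.07
ee_pos: [0.5473, -0.1371, 0.0817]
tcp_rot: [179.9, -0.0, 19.0]
wrist_force: [1.2, -2.2, 5.2]
opening: -0.0004
time: 9.73
ee_pos: [0.5456, -0.1322, 0.0816]
tcp_rot: [180.0, -0.0, 19.0]
wrist_force: [0.2, -1.4, 6.6]
opening: 0.0
```

Drag is now about 2.5 N with the button held at 6–7 N. About 103 mm remain; continue at moderate speed.

```bash
python3 -m handwheel '[[0,-0.001,0,0,0,0],[0,-0.002,0,0,0,0],[0,-0.003,0,0,0,0],[0,-0.003,0,0,0,0],[0,-0.003,0,0,0,0],[0,-0.003,0,0,0,0],[0,-0.003,0,0,0,0],[0,-0.003,0,0,0,0]]'
python3 -m handwheel '[[0,-0.003,0,0,0,0],[0,-0.003,0,0,0,0],[0,-0.003,0,0,0,0],[0,-0.003,0,0,0,0],[0,-0.003,0,0,0,0],[0,-0.003,0,0,0,0],[0,-0.003,0,0,0,0],[0,-0.003,0,0,0,0]]'
python3 -m handwheel '[[0,-0.003,0,0,0,0],[0,-0.003,0,0,0,0],[0,-0.003,0,0,0,0],[0,-0.003,0,0,0,0],[0,-0.003,0,0,0,0],[0,-0.003,0,0,0,0],[0,-0.003,0,0,0,0],[0,-0.002,0,0,0,0]]'
python3 - <<'E'
import numpy as np,cv2
from workcell import monitor,cams
from h import *
o=monitor.get_obs(); p=o["ee_pos"]; print(p,o["wrist_force"])
a=np.radians(19); Y=np.array([-np.sin(a),np.cos(a)])
for n in("scene","top"):
    c=cams.camera(n); P=cloud(c)[0]; m=masks(c); z=P[...,2]; r=(P[...,0]<.62)&(P[...,0]>.43)&(abs(P[...,1]+.1)<.15)
    q=P[m["blue"]&(z>.09)&(z<.102)&r]
    print(n,"block y:",np.percentile(q[:,:2]@Y,[2,98])-np.array([.5605,-.1748])@Y)
print("TCP along:",(p[:2]-[.5605,-.1748])@Y)
E
```

```text
time: 10.4
ee_pos: [0.5388, -0.1124, 0.0817]
tcp_rot: [179.9, -0.0, 19.0]
wrist_force: [1.6, -2.4, 5.6]
opening: 0.0006
time: 11.07
ee_pos: [0.531, -0.0897, 0.0817]
tcp_rot: [179.9, -0.0, 19.0]
wrist_force: [2.0, -2.2, 5.5]
opening: -0.0
time: 11.73
ee_pos: [0.5235, -0.0678, 0.0817]
tcp_rot: [179.9, -0.0, 19.0]
wrist_force: [1.6, -2.6, 5.1]
opening: -0.0
[ 0.52349458 -0.06783399  0.08167155] [ 1.60530183 -2.56936778  5.05538848]
scene block y: [0.12898847 0.15440962]
top block y: [0.14124723 0.15419923]
TCP along: 0.11318613833391124
```

About 35 mm remain. I move 28 mm, then creep up to the stop.

```bash
python3 -m handwheel '[[0,-0.003,0,0,0,0],[0,-0.003,0,0,0,0],[0,-0.004,0,0,0,0],[0,-0.004,0,0,0,0],[0,-0.004,0,0,0,0],[0,-0.004,0,0,0,0],[0,-0.003,0,0,0,0],[0,-0.002,0,0,0,0]]'
python3 -m handwheel '[[0,-0.001,0,0,0,0],[0,-0.001,0,0,0,0],[0,-0.001,0,0,0,0],[0,-0.001,0,0,0,0],[0,-0.001,0,0,0,0],[0,0,0,0,0,0],[0,0,0,0,0,0],[0,0,0,0,0,0]]'
python3 -m handwheel '[[0,-0.001,0,0,0,0],[0,-0.001,0,0,0,0],[0,-0.001,0,0,0,0],[0,0,0,0,0,0],[0,0,0,0,0,0],[0,0,0,0,0,0],[0,0,0,0,0,0],[0,0,0,0,0,0]]'
```

```text
time: 12.5
ee_pos: [0.5147, -0.0423, 0.0817]
tcp_rot: [179.9, -0.0, 19.0]
wrist_force: [1.5, -2.8, 7.6]
opening: 0.0001
time: 13.17
ee_pos: [0.5131, -0.0376, 0.0817]
tcp_rot: [180.0, -0.0, 19.0]
wrist_force: [0.7, -0.5, 5.8]
opening: -0.0
time: 13.83
ee_pos: [0.5124, -0.0354, 0.0817]
tcp_rot: [179.9, -0.0, 19.0]
wrist_force: [1.5, -4.5, 5.0]
opening: 0.0001
```

```bash
python3 -m handwheel '[[0,-0.001,0,0,0,0],[0,-0.0005,0,0,0,0],[0,0,0,0,0,0],[0,0,0,0,0,0],[0,0,0,0,0,0],[0,0,0,0,0,0],[0,0,0,0,0,0],[0,0,0,0,0,0]]'
python3 - <<'E'
import numpy as np,cv2
from workcell import monitor,cams
from h import *
o=monitor.get_obs(); p=o["ee_pos"]; print(p,o["wrist_force"])
a=np.radians(19); Y=np.array([-np.sin(a),np.cos(a)])
for n in("scene","top"):
    c=cams.camera(n); P=cloud(c)[0]; m=masks(c); z=P[...,2]; r=(P[...,0]<.62)&(P[...,0]>.43)&(abs(P[...,1]+.1)<.15)
    q=P[m["blue"]&(z>.09)&(z<.102)&r]
    print(n,"block y:",np.percentile(q[:,:2]@Y,[2,98])-np.array([.5605,-.1748])@Y)
    if n=="scene": cv2.imwrite("pics/stop.png",cv2.resize(c["img"][110:230,230:400,::-1],(680,480),interpolation=cv2.INTER_CUBIC))
E
```

```text
time: 14.5
ee_pos: [0.5123, -0.0353, 0.0818]
tcp_rot: [179.7, -0.0, 18.9]
wrist_force: [3.1, -13.0, 2.7]
opening: 0.0003
[ 0.51233378 -0.03527747  0.08176963] [  3.14784259 -13.03172479   2.68311095]
scene block y: [0.16331875 0.18872334]Traceback (most recent call last):
  File "<stdin>", line 9, in <module>
    return _quantile_unchecked(
        a, q, axis, out, overwrite_input, method, keepdims, weights)
    return _ureduce(a,
                    func=_quantile_ureduce_func,
    ...<5 lines>...
                    overwrite_input=overwrite_input,
                    method=method)
    r = func(a, **kwargs)
    result = _quantile(arr,
                       quantiles=q,
    ...<2 lines>...
                       out=out,
                       weights=wgt)
    slices_having_nans = np.isnan(arr[-1, ...])
                                  ~~~^^^^^^^^^
IndexError: index -1 is out of bounds for axis 0 with size 0
```

View pics/stop.png

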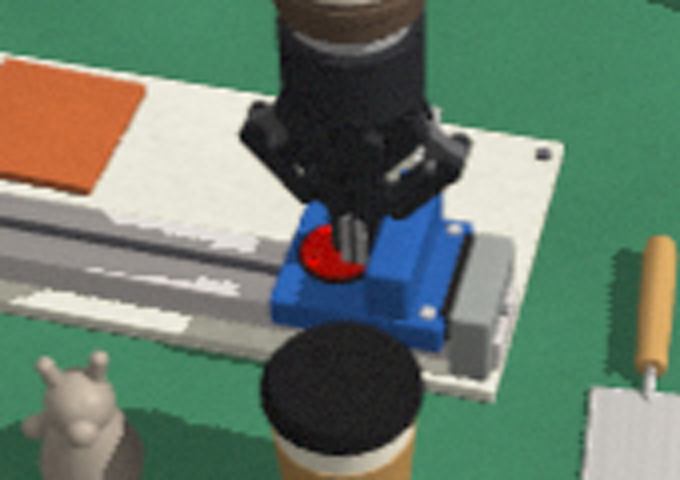

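The carriage's black bumper (crop 455,290) touches the grey stop (480,290). Lateral force rises to 13 N with no further travel, the block has moved 137 mm, and the button is still down. I ease the push by 1.3 mm (keeping it slightly forward), then lift straight up.

```bash
python3 -m handwheel '[[0,0.0007,0,0,0,0],[0,0.0006,0,0,0,0],[0,0,0,0,0,0],[0,0,0,0,0,0],[0,0,0,0,0,0],[0,0,0,0,0,0],[0,0,0,0,0,0],[0,0,0,0,0,0]]'
python3 -m handwheel '[[0,0,-0.001,0,0,0],[0,0,-0.002,0,0,0],[0,0,-0.002,0,0,0],[0,0,-0.002,0,0,0],[0,0,-0.003,0,0,0],[0,0,-0.005,0,0,0],[0,0,-0.01,0,0,0],[0,0,-0.01,0,0,0]]'
python3 -m handwheel '[[0,0,-0.02,0,0,0],[0,0,-0.02,0,0,0],[0,0,-0.02,0,0,0],[0,0,-0.02,0,0,0],[0,0,-0.02,0,0,0],[0,0,-0.01,0,0,0],[0,0,0,0,0,0],[0,0,0,0,0,0]]'
python3 - <<'E'
import numpy as np,cv2,pickle
from workcell import monitor,cams
from h import *
o=monitor.get_obs(); p=o["ee_pos"]; print(p,o["wrist_force"],o["time"])
a=np.radians(19); Y=np.array([-np.sin(a),np.cos(a)]); ims=[]
for n in("scene","top"):
    c=cams.camera(n); pickle.dump(c,open(n+"F.pkl","wb")); P=cloud(c)[0]; m=masks(c); z=P[...,2]; r=(P[...,0]<.62)&(P[...,0]>.43)&(abs(P[...,1]+.1)<.15)
    for k,q in(("block",P[m["blue"]&(z>.09)&(z<.102)&r]),("button",P[m["red"]&r&(z>.055)&(z<.08)])):
        if len(q): print(n,k,len(q),np.percentile(q[:,:2]@Y,[2,50,98])-np.array([.5605,-.1748])@Y,"z",np.median(q[:,2]))
    ims.append(c["img"][:,:,::-1])
    d=np.abs(c["img"].astype(int)-pickle.load(open(n+".pkl","rb"))["img"]).max(-1)>60
    k,l,s,ce=cv2.connectedComponentsWithStats(d.astype(np.uint8)); print([(ce[i].round().tolist(),int(s[i,4])) for i in range(1,k) if s[i,4]>25])
cv2.imwrite("pics/final.png",np.vstack([cv2.resize(ims[0][80:260,140:440],(500,300)),cv2.resize(ims[1][100:300,240:560],(500,300))]))
E
```

```text
time: 15.27
ee_pos: [0.5123, -0.0353, 0.0817]
tcp_rot: [179.9, -0.0, 19.0]
wrist_force: [2.9, -7.2, 4.4]
opening: 0.0002
time: 15.93
ee_pos: [0.511, -0.0345, 0.1156]
tcp_rot: [-179.9, 0.1, 19.0]
wrist_force: [1.0, 0.3, -0.0]
opening: -0.0
time: 16.6
ee_pos: [0.5118, -0.0343, 0.226]
tcp_rot: [-180.0, -0.0, 19.0]
wrist_force: [-0.2, 0.4, 0.3]
opening: -0.0002
[ 0.51184243 -0.03431296  0.22595037] [-0.23182347  0.38091406  0.28744512] 16.6
scene block 330 [0.16411897 0.17662122 0.1884317 ] z 0.09673684469172014
scene button 199 [0.11787443 0.13639465 0.15315914] z 0.07140251318077394
[([298.0, 11.0], 756), ([315.0, 46.0], 2219), ([446.0, 51.0], 1894), ([478.0, 12.0], 157), ([505.0, 10.0], 441), ([404.0, 19.0], 187), ([489.0, 51.0], 1316), ([417.0, 43.0], 67), ([402.0, 54.0], 39), ([421.0, 65.0], 273), ([419.0, 84.0], 886), ([117.0, 85.0], 871), ([4.0, 93.0], 177), ([100.0, 108.0], 26), ([311.0, 116.0], 29), ([322.0, 119.0], 35), ([262.0, 165.0], 1912), ([322.0, 173.0], 1717), ([204.0, 158.0], 32), ([246.0, 185.0], 230), ([288.0, 193.0], 114)]
[([357.0, 266.0], 24143), ([570.0, 194.0], 965), ([460.0, 162.0], 33), ([468.0, 171.0], 143), ([454.0, 174.0], 30), ([548.0, 192.0], 39), ([412.0, 218.0], 134), ([610.0, 389.0], 1180)]
```

View pics/final.png

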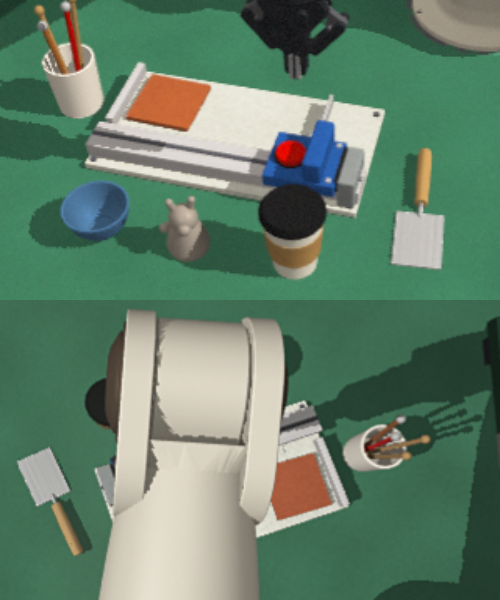

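The button is up (top at 0.071), the carriage is against the stop within about 1 mm of measurement noise, and nothing touches the robot. In the scene crop the tile, cups, pot and spatula are where they were, so I hand in.

```bash
python3 -c "
from workcell import order,monitor
print(monitor.get_obs()['wrist_force'],order.job_done())"
```

```text
the job is handed in; nothing more can be done
[ 0.42170794 -0.97139082 -0.76271935] None
```

I pressed the red lock button with closed fingertips, pushed the carriage about 137 mm to the grey end stop, and lifted off so the button sprang up. I then handed the job in at 16.6 s; the hand-in gives no verdict.

**Last checks**
- **At the stop:** the push force rose to 13 N with no further travel. The camera measurement puts the carriage about 1 mm from the stop, with 1–2 mm uncertainty.
- **Button up:** its top measured 71 mm above the table after release. It was still held down when the carriage reached the stop.
- **Robot clear:** the wrist force read near zero, with the fingers about 14 cm above the button.
- **Other objects:** the tile, cup, fox, bowl, pot and spatula look unmoved in the scene picture. I judged this by eye and did not measure it.

**What did not go as expected**
- **Dragging at first:** over the first 24 mm the carriage needed about 13 N instead of about 2 N, and the vertical force fell to 2.4 N. The button was probably only partly down, with the brake still partly on. I pressed about 1 mm deeper, and the drag then fell to about 2.5 N.
- **Top view blocked:** the arm hid the carriage from the top camera at the end, so the final position and button height come from the scene camera alone.

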